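Release the eccentric lock, then push the dish shuttle home

TASK

Bring the culture dish under the microscope's condenser: with the fingertips push the red-knobbed cam lever right round to its far stop, so that the cam's low point faces the follower roller, and only then push the dish shuttle by its upright plate, gently, fully home. Pick nothing up: the dish stays flat in its seat, and the other things on stage and bench stay where they are.

Things in the scene. Friction and masses are not known exactly. Their poses are not given: they have to be found in the camera images.
- scope: White inverted microscope (fixed), its side to the robot. Origin on the bench under the optical axis; x points away from the robot along the shuttle's travel, y towards the illumination pillar, z up. Black stage plate: top 185 mm above the bench, x -210 to +125, y -165 to +120 mm.
- condenser (a point): Centre of the underside of the black condenser (dia. 54 mm), on the optical axis 315 mm above the bench; lamp house dia. 68 mm from 400 mm up. Its arm, 470 to 506 mm high, runs along +y to the pillar (scope y +182 to +228 mm, 55 mm wide, 500 mm high).
- eyepiece_tube (a point): Foot of the white observation tube (78 x 75 mm section), in the scope's frame at y -185, z 115 mm. The tube slants up from here at 43 degrees above level towards the scope's -y; the black eyepieces end near y -430 mm, 350 mm above the bench, within 55 mm of x = 0.
- cam_pivot (a point): Pivot of the eccentric lock on the stage's top surface; scope frame x -85, y -105, z 185 mm, same axes. On it turns a steel disc, radius 34 mm, 8 mm thick, centre 26 mm off the pivot: rim 60 mm from the pivot at the high point, 8 mm at the low point. A lever 13 mm wide lies 23 to 29 mm over the stage, in line with the high point.
- cam (a joint): Angle of cam and lever, rad, counter-clockwise from above. 0: lever and high point along the scope's -x (to the robot), roller blocked. Swings by way of the scope's -y side to its stop at 3.14: lever along +x, low point faces the roller, shuttle free. Starts -0.2 to 0.6. About 4 N at the knob turns it; stays where left.
- lever_knob (a point): Centre of the top of the red knob at the lever's end: upright cylinder, dia. 16 mm, 70 mm from the pivot axis, from 29 to 69 mm above the stage (top 254 mm over the bench). Turns with the cam.
- shuttle (a joint): Travel of the dish shuttle along the scope's +x, m. 0: loading position (start); 0.050: home at its front stop, dish on the optical axis. Friction 1.5 N; stays where left. Plate 140 x 104 mm on two rails; its rear cross bar (scope y -122 to +42 mm, top 20 mm above the stage) bears under its -y end the brass follower roller, dia. 12 mm, which the cam blocks unless its low point faces it.
- push_plate (a point): Middle of the top edge of the rear face (facing the robot) of the shuttle's upright push plate: 60 mm wide along y, 5 mm thick, from 12 to 58 mm above the stage, so this point is 243 mm over the bench. In the scope's frame at x -163, y +15 mm at the start. Moves with the shuttle; axes as scope. It stands on the cross bar, flush with its rear.
- dish_seat (a point): Centre of the dish seat on the shuttle's top face, 10 mm above the stage, under the dish, between four steel clips 8 mm high. Moves with the shuttle.
- dish: Clear, whitish 60 mm culture dish with a red ring and lid, 15 mm high, about 30 g, loose in the seat on the shuttle; origin at the middle of its underside.
- lens_case: Clear and black objective case, dia. 36 mm, 56 mm high, standing on the stage beside the rail on the pillar side. Bystander; origin at the middle of its underside.
- spare_dish: Second 60 mm dish, on the bench in front of the microscope. Bystander; origin at the middle of its underside.
- dish_stack: Stack of four dishes, dia. 96 mm, 76 mm high, on the bench. Bystander; origin at the middle of its underside.
- media_bottle: Glass bottle with blue cap, dia. 72 mm, 145 mm high, on the bench. Bystander; origin at the middle of its underside.
- tube_rack: Blue rack of capped tubes, 70 x 150 x 107 mm, on the bench. Bystander; origin at the middle of its underside.
- tip_box: Blue-lidded grey box of pipette tips, 88 x 125 x 90 mm, on the bench. Bystander; origin at the middle of its underside.
- tally_counter: Round steel tally counter, dia. 52 mm, 42 mm high, on the bench. Bystander; origin at the middle of its underside.
Things that resemble listed ones, but are neither listed nor needed, are in the scene too. What is shaped like the dish but turquoise is not meant.

How it is judged:
On the way, in this order (a step that is already met when the one before it is completed fails the run):
1. the cam lever is turned to its far stop (low point, within 0.3 rad) while the shuttle is still at its loading position (value of joint cam above 2.84 rad and value of joint shuttle below 0.006 m), for 0.2 s.
2. the shuttle is pushed home, the cam still at its low point (value of joint shuttle above 0.047 m and value of joint cam above 2.84 rad), for 0.2 s.
At the end, for the whole second after the job is handed in: Shuttle within 3 mm of its front stop and at rest, cam lever within 0.3 rad of its far stop (low point), dish flat in its seat (within 6 mm of the centre, 3 mm of height, 0.06 rad) (all of step 2 and velocity of joint shuttle below 0.005 m/s and linear speed of dish below 0.01 m/s and horizontal distance between dish and dish_seat below 0.006 m and z of dish in the frame of dish_seat below 0.003 m and angle between dish's own z axis and vertical below 0.06 rad); the robot touches nothing.
It fails at once if the dish is lifted or tipped out of its seat (z of dish in the frame of dish_seat above 0.006 m or angle between dish's own z axis and vertical above 0.2 rad or horizontal distance between dish and dish_seat above 0.012 m).
It fails at once if the shuttle is slammed (faster than 0.25 m/s) (velocity of joint shuttle above 0.25 m/s).
It fails at once if a bystander is lifted or moved by more than 20 mm (distance of any of lens_case, spare_dish, dish_stack, media_bottle, tube_rack, tip_box, tally_counter from where it was at the start of the episode above 0.02 m).
It also fails if it takes over 53 s, if anything falls off the work surface, if the arm or the gripper's body presses on something with over 40 N, if the wrist force passes 120 N, or if a joint passes its speed limit or range.

ROBOT

A 6-joint arm with a two-finger parallel gripper is mounted at the origin on the work surface. World frame = base frame: x ahead of the robot, y to its left, z up, the work surface at z = 0. Lengths are in m, angles in rad, forces in N, time in s.
With the tool pointing down it reaches from about 0.35 to 0.775 m from the base axis. Payload 7.3 kg.
Tool frame: the origin (TCP) lies at the very end of the fingers, on their centre line; the grasp point (between the pads) lies 19 mm behind it; z points along the fingers, y is the direction in which the jaws open and shut (so a half turn about z gives the same grasp; the last joint's range is limited). The gripper opens to 92 mm and grips with 3 to 60 N. Pads are 19 mm wide; open, the fingers measure 130 mm over their backs; the gripper's body (75 mm by 190 mm) begins 47 mm behind the grasp point.
Start: joints at [0.978, 0.342, 1.524, -0, 1.275, -0.146], TCP at [0.227, 0.473, 0.227] pointing down, gripper open.
Joint ranges: [-2.53, 2.53], [-0.77, 2.02], [0.04, 2.7], [-1, 4.14], [0.28, 2.66], [-3.11, 3.11]. Speed limits (rad/s): [2.57, 2.57, 3.14, 3.14, 3.14, 3.14].

INTERFACE

Orientations are given as [roll, pitch, yaw] about the fixed x, y, z axes, in that order (R = Rz(yaw) Ry(pitch) Rx(roll)).
In Python, from cell import robot gives the robot as it stands.
- The arm moves only by the tool apply_moves, never from a script. Its argument "plan" is a list of rows, each an object of numbers: "tx", "ty", "tz": the shift along the tool's x, y, z in m; "yaw": the turn about the tool's z in rad; "grip": the opening, from -1 (shut) to 1 (fully open), so that 0 is half open. In form: [{"tx": .., "ty": .., "tz": .., "yaw": .., "grip": ..}, ...]. A call has 1 to 8 rows; each row is the pose to reach, as a shift and turn from the pose commanded when the call began, along the tool's axes at that moment; what a row does not reach only later rows make up. A row lasts 1/8 s, in which the tool goes at most 62.5 mm and 10.7 degrees, less where a joint would pass 70% of its speed; a pose out of reach is approached as far as the arm can. A call with a gripper value outside its range is refused whole. The fingers move at their own pace and stop on an object; "force" is the grip in N (left out, the last holds). Time passes only in rows, so rows that repeat a pose let the fingers close. It gives the time, the measured TCP pose, the force and the opening at its end, in the units of the state.
- robot.observe(): the state, without advancing time (a new reading comes with each control period).
- robot.read_camera(name): name is "side" or "top" or "wrist"; returns (picture, depth): 384x512x3 uint8, red, green, blue; 384x512 float32, m along the optical axis (not along the pixel's ray), 0 where there is no reading.
- robot.get_calibration(name): a dict with "camera_matrix" (3x3 intrinsics, pixels), "R" (3x3) and "t" (3): a world point X has camera coordinates R X + t. Camera axes: x right, y down, z forward; pixel columns grow to the right and rows downward; lengths in m; the calibration is good to about 2 mm. A picture is of the moment at which its call begins: read the wrist's pose just before it. get_calibration takes no time and is no camera call; for the wrist camera it gives the pose at the moment of the call.
- robot.hand_in(): hands the job in, once; it reports no verdict.
Trained networks look in the newest picture that a camera, given by its name, has taken for a name from the list of things; names that differ only in an ending like _2 or _b are one class to them, and where a whole thing is asked for, a point or a joint stands for the part that bears it (a point fixed in the world has none). Each returns a list of dicts, best first, with "confidence" (0 to 1); they miss things now and then, are a little off and sometimes report something else, mostly with a low value. They report only what shows in the picture. A call takes as long as a camera call. They do not tell look-alikes from the thing itself.
- robot.outline_of(label, camera): "region" (384x512 bool, what is visible of it) and "pixel" ([row, column] in pixels, amid what is visible of it).
- robot.tip_of(label, camera): "pixel" ([row, column] in pixels: a listed point, or the origin of a listed thing).
The state is a dict: "time": time; "qpos": joint angles; "qvel": joint speeds; "joint_efforts": joint torques, N m; "tool_pos": TCP position; "tool_rot": TCP orientation; "contact_force": force on the tool from outside, world axes, zero at the start; "torque": the same for the moment, N m; "opening": finger opening in m.
Only numpy, scipy, OpenCV 4.12 (cv2) and the standard library are available. Lean on these libraries where they do the work, as an engineer would, in place of code of your own. Each camera call takes 0.05 s, during which the arm holds its last target.

## Working session

There is one attempt and no reset: what is moved stays moved. The work goes in short steps, Python scripts to look and compute and a tool call to move; the robot and the scene stay as the last step left them, time stands still between calls to the robot, and variables do not carry over. Pictures are saved under pics/ and viewed, and the job is handed in when it is done.

Besides the shell and the picture viewer there is one more tool, called after "Emit:" by a JSON object that holds its "fn" and its "kwargs", one argument or row to a line. apply_moves: Moves the arm, as the interface text tells. Its arguments: {"type":"object","properties":{"plan":{"type":"array","items":{"type":"object","properties":{"tx":{"type":"number"},"ty":{"type":"number"},"tz":{"type":"number"},"yaw":{"type":"number"},"grip":{"type":"number"}}}},"force":{"type":"number"}},"required":["plan"]}

```bash
ls; mkdir -p pics; cat > h.py <<'E'
import numpy as np, cv2
from cell import robot
def cal(c):
    k=robot.get_calibration(c); return np.array(k["camera_matrix"]),np.array(k["R"]),np.array(k["t"])
def proj(c,X):
    K,R,t=cal(c); p=K@(R@np.array(X)+t); return p[1]/p[2],p[0]/p[2]
def ray_z(c,px,z):
    K,R,t=cal(c); o=-R.T@t; d=R.T@np.linalg.inv(K)@np.array([px[1],px[0],1.]); return o+d*(z-o[2])/d[2]
def back(c,px,depth):
    K,R,t=cal(c); d=np.linalg.inv(K)@np.array([px[1],px[0],1.])*depth; return R.T@(d-t)
E
python3 - <<'E'
from h import *
for c in ["top","side"]:
    im,d=robot.read_camera(c); cv2.imwrite(f"pics/{c}0.png",im[:,:,::-1]); np.save(c+"_d.npy",d); np.save(c+"_i.npy",im)
    for l in ["scope","condenser","cam_pivot","lever_knob","push_plate","dish_seat","dish","lens_case","eyepiece_tube"]:
        r=robot.tip_of(l,c)
        print(c,l,[(np.round(q["pixel"],1).tolist(),round(q["confidence"],2), np.round(back(c,q["pixel"],d[int(q["pixel"][0]),int(q["pixel"][1])]),3).tolist()) for q in r])
print(robot.observe())
E
```

```text
pics
top scope []
top condenser [([177.6, 232.1], 0.6, [0.593, 0.077, 0.488]), ([247.4, 233.0], 0.58, [0.394, 0.102, 0.018])]
top cam_pivot [([207.1, 258.6], 0.57, [0.531, -0.014, 0.22])]
top lever_knob [([221.5, 258.7], 0.8, [0.474, -0.012, 0.219])]
top push_plate []
top dish_seat [([195.0, 232.8], 0.91, [0.588, 0.087, 0.207])]
top dish [([194.7, 235.3], 0.71, [0.587, 0.077, 0.213]), ([197.6, 231.6], 0.7, [0.577, 0.092, 0.211]), ([148.3, 261.4], 0.49, [0.837, -0.044, 0.012]), ([240.7, 109.3], 0.23, [0.441, 0.617, 0.086])]
top lens_case [([193.8, 208.4], 0.38, [0.592, 0.182, 0.234])]
top eyepiece_tube [([195.2, 279.7], 0.56, [0.586, -0.104, 0.166])]
side scope [([225.7, 248.8], 0.61, [0.575, 0.038, 0.054])]
side condenser [([151.1, 251.4], 0.84, [0.617, 0.059, 0.333]), ([186.2, 239.0], 0.38, [0.568, 0.075, 0.208])]
side cam_pivot [([203.4, 248.3], 0.8, [0.529, -0.012, 0.193])]
side lever_knob [([195.5, 230.8], 0.85, [0.521, 0.067, 0.194])]
side push_plate [([185.9, 213.0], 0.89, [0.536, 0.182, 0.18])]
side dish_seat [([189.0, 238.7], 0.61, [0.555, 0.063, 0.207])]
side dish [([185.0, 
[... 195 characters left out ...]
, -0.145, 0.156])]
{'time': 1.0, 'qpos': array([ 9.78012496e-01,  3.41991771e-01,  1.52409951e+00, -1.50935755e-05,
        1.27541956e+00, -1.46027154e-01]), 'qvel': array([-4.68819417e-04,  1.43339960e-04,  6.74009618e-04,  7.41192732e-05,
       -1.42523511e-03,  9.80528927e-04]), 'joint_efforts': array([-1.76421927e-04, -4.31162596e+01, -2.44476056e+01,  7.16951885e-02,
        4.86350013e-02, -1.14362271e-05]), 'tool_pos': array([0.2268264 , 0.47348466, 0.22674495]), 'tool_rot': array([3.14151381e+00, 2.61910663e-05, 2.69484037e+00]), 'contact_force': array([ 0.20062717, -0.15920569,  0.5256722 ]), 'torque': array([ 0.04485784, -0.00443055,  0.02876739]), 'opening': 0.09190291009994606}
```

```bash
python3 - <<'E'
from h import *
a=np.load("top_i.npy"); b=np.load("side_i.npy")
cv2.imwrite("pics/topc.png",cv2.resize(a[140:280,170:320],None,fx=5,fy=4.2,interpolation=2)[:,:,::-1][:600,:800])
cv2.imwrite("pics/sidec.png",cv2.resize(b[120:260,180:330],None,fx=5,fy=4.2,interpolation=2)[:,:,::-1][:600,:800])
E
```

```text
(no output)
```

View pics/top0.png

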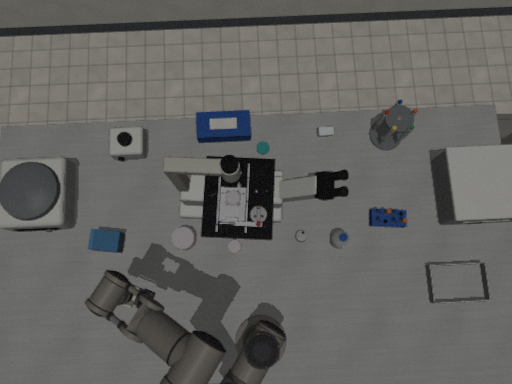

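View pics/side0.png

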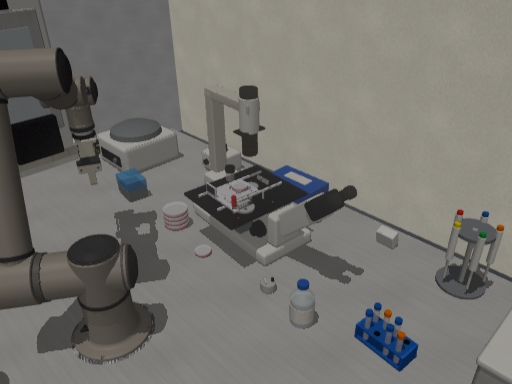

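View pics/topc.png

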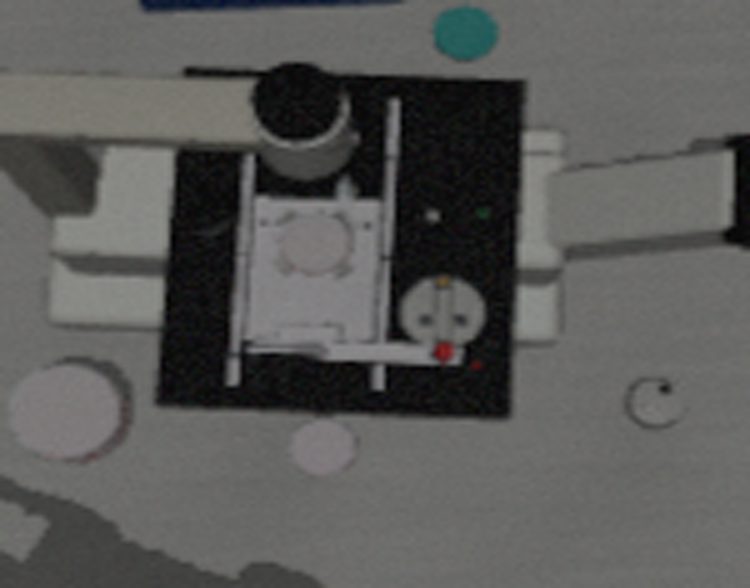

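View pics/sidec.png

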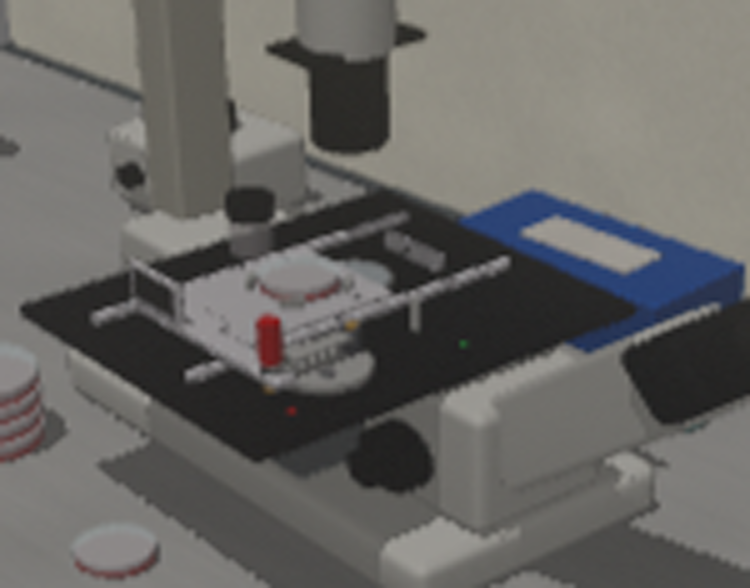

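The top view shows the black stage at about cols 201–275, rows 156–239. The red knob is at (222,258), the cam disc at (214,258), the shuttle's rear bar at row ~224 and the dish at (197,233). The look-alikes are a turquoise dish at (148,262) and the spare dish at (247,235). The red sticker on the stage near (226,265) could be taken for the knob. Next I'll fit the scope frame.

```bash
cat > fit.py <<'E'
from h import *
from scipy.optimize import least_squares
im=np.load("top_i.npy");
def P(c,X):
    K,R,t=CAL[c]; p=(R@X.T).T+t; p=(K@p.T).T; return p[:,:2]/p[:,2:]
CAL={c:cal(c) for c in["top","side"]}
# top dark region
g=im.max(2); m=(g<40).astype(np.uint8); n,l,s,_=cv2.connectedComponentsWithStats(m); 
k=l[230,210]; print("comp",k,s[k])
# edges subpixel: bottom-left etc. line fits by gradient
big=cv2.GaussianBlur(g.astype(np.float32),(0,0),0.7)
def edge(p0,p1,n=40):
    # sample across the segment, find steepest point within +-3px
    p0=np.array(p0,float);p1=np.array(p1,float);d=(p1-p0)/np.linalg.norm(p1-p0);nn=np.array([-d[1],d[0]])
    out=[]
    for a in np.linspace(0.0,1.0,n):
        q=p0+(p1-p0)*a; s=np.arange(-3,3.01,.1); xy=(q+s[:,None]*nn).astype(np.float32)
        v=cv2.remap(big,xy[None,:,0].copy(),xy[None,:,1].copy(),1)[0]; gr=np.abs(np.gradient(v)); i=gr.argmax()
        w=gr**2; out.append(q+nn*s[i])
    out=np.array(out); vx,vy,x,y=cv2.fitLine(out.astype(np.float32),cv2.DIST_HUBER,0,.01,.01).ravel(); return np.array([x,y]),np.array([vx,vy]),out
c=lambda x,y:(170+x/5-.4,140+y/4.2-.4)
E={}
E["near"]=edge(c(165,403),c(505,415)); E["right"]=edge(c(524,90),c(513,405)); E["left"]=edge(c(166,290),c(158,395)); E["far"]=edge(c(360,75),c(515,79))
def inter(a,b):
    A=np.array([a[1],-b[1]]).T; s=np.linalg.solve(A,b[0]-a[0]); return a[0]+a[1]*s[0]
W={}
for a,b in [("near","left"),("near","right"),("far","right"),("far","left")]:
    p=inter(E[a],E[b]); W[a,b]=ray_z("top",(p[1],p[0]),.185); print(a,b,np.round(p,2),np.round(W[a,b],4))
M={("near","left"):(-.21,.12),("near","right"):(-.21,-.165),("far","right"):(.125,-.165),("far","left"):(.125,.12)}
A=np.array([M[k] for k in M]);B=np.array([W[k][:2] for k in M])
def f(q):
    cs,s=np.cos(q[2]),np.sin(q[2]); return ((A@np.array([[cs,s],[-s,cs]])+q[:2])-B).ravel()
r=least_squares(f,[.7,.1,0]); print("scope",np.round(r.x,4),np.round(r.fun*1000,1)); np.save("scope.npy",r.x)
q=r.x
def s2w(x,y,z): cs,s=np.cos(q[2]),np.sin(q[2]); return np.array([q[0]+cs*x-s*y,q[1]+s*x+cs*y,z])
pts={"pivot":(-.085,-.105,.185),"plate":(-.163,.015,.243),"cond":(0,0,.315),"dish":(-.05,0,.21),"c1":(-.21,-.165,.185),"c2":(.125,-.165,.185),"c3":(.125,.12,.185),"c4":(-.21,.12,.185),"knob0":(-.155,-.105,.254)}
for cam in["top","side"]:
    b=np.load(cam+"_i.npy")[:,:,::-1].copy(); o=(170,140) if cam=="top" else (180,120)
    b=cv2.resize(b[o[1]:o[1]+140,o[0]:o[0]+150],None,fx=5,fy=4.2,interpolation=2)
    for n,p in pts.items():
        w=s2w(*p); u=P(cam,w[None])[0]; x=int((u[0]-o[0]+.5)*5);y=int((u[1]-o[1]+.5)*4.2); cv2.circle(b,(x,y),3,(0,255,255),-1); cv2.putText(b,n,(x+4,y),0,.4,(0,255,0),1); 
        if cam=="top": print(n,np.round(w,3))
    cv2.imwrite(f"pics/fit_{cam}.png",b)
# red knob
for cam in["top","side"]:
    b=np.load(cam+"_i.npy").astype(int); rm=((b[:,:,0]>90)&(b[:,:,1]<50)&(b[:,:,2]<60)).astype(np.uint8)
    n,l,s,ce=cv2.connectedComponentsWithStats(rm)
    for i in range(1,n):
        if s[i,4]>3 and 150<ce[i,0]<320: print(cam,s[i],ce[i])
E
python3 fit.py
```

```text
comp 241 [ 201  155   74   84 3336]
near left [200.69 236.2 ] [0.4305 0.2222 0.185 ]
near right [271.12 239.77] [ 0.4029 -0.058   0.185 ]
far right [274.56 158.98] [ 0.7355 -0.0907  0.185 ]
far left [206.49 155.  ] [0.7659 0.19   0.185 ]
scope [ 0.6282  0.0841 -0.0995] [ 0.6  2.1 -0.  -1.3  0.7 -1.9 -1.4  1. ]
pivot [ 0.533 -0.012  0.185]
plate [0.468 0.115 0.243]
cond [0.628 0.084 0.315]
dish [0.578 0.089 0.21 ]
c1 [ 0.403 -0.059  0.185]
c2 [ 0.736 -0.093  0.185]
c3 [0.765 0.191 0.185]
c4 [0.431 0.224 0.185]
knob0 [ 0.464 -0.005  0.254]
top [257 222   3   3   8] [258.125 222.875]
side [232 196   4  11  43] [233.53488372 200.88372093]
```

View pics/fit_top.png

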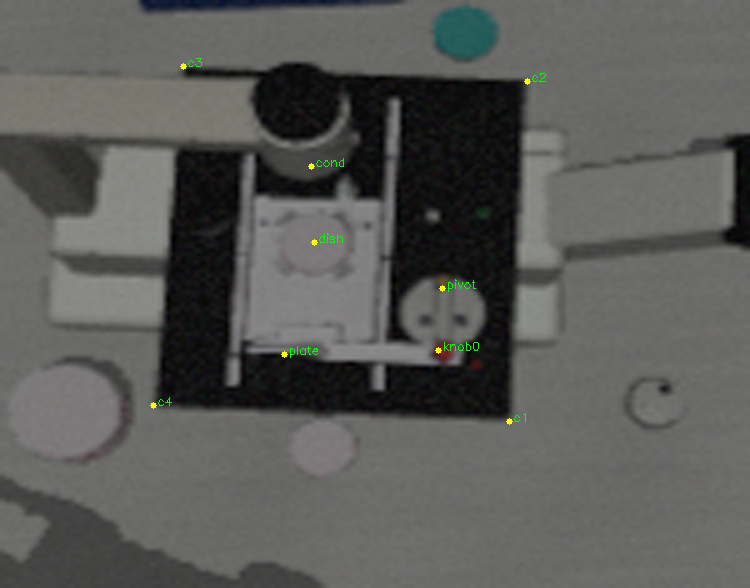

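View pics/fit_side.png

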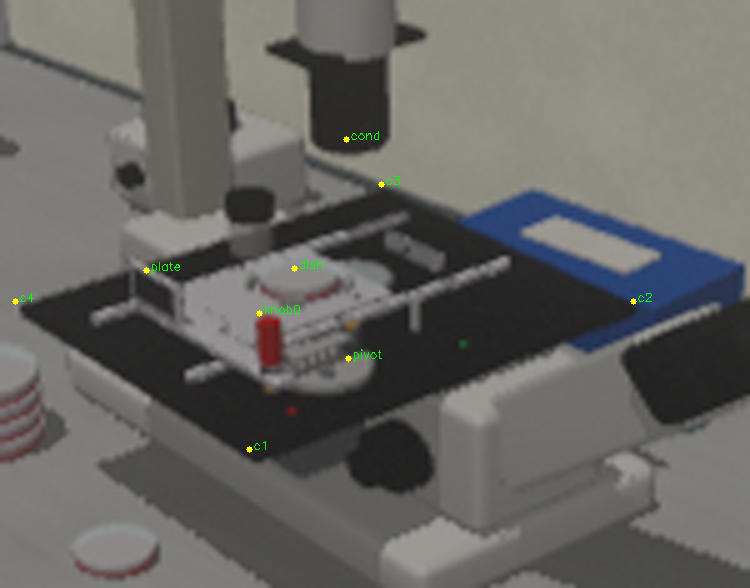

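```bash
python3 - <<'E'
from h import *
q=np.load("scope.npy")
r=robot.tip_of("lever_knob","top"); print(r)
for px in [(221.5,258.7),(222.2,258.3)]:
    w=ray_z("top",px,.254); cs,s=np.cos(q[2]),np.sin(q[2]); d=w[:2]-q[:2]; l=np.array([cs*d[0]+s*d[1],-s*d[0]+cs*d[1]]); v=l-[-.085,-.105]
    print(w,l,np.linalg.norm(v),np.arctan2(-v[1],-v[0]))
s=robot.read_camera("side"); r=robot.outline_of("lever_knob","side"); print([(x["pixel"],x["confidence"],x["region"].sum()) for x in r])
K,R,t=cal("side"); print("cam side",-R.T@t); K,R,t=cal("top"); print(-R.T@t)
E
```

```text
[{'pixel': [221.5, 258.7], 'confidence': 0.8}]
[ 0.46915586 -0.01093448  0.254     ] [-0.14885378 -0.11031795] 0.0640748429038834 0.08309153836257499
[ 0.46650627 -0.00925332  0.254     ] [-0.15165724 -0.10890826] 0.06677171983295753 0.05856509811253564
[([205.0, 241.2], 0.75, np.int64(251))]
cam side [-0.32146363 -0.92979478  0.9775253 ]
[0.22995046 0.02083976 2.01042746]
```

The side overlay sits about 1.5 px off the top one, which is a few mm. I'll close the fingers, move over the near side, and take a wrist view.

```bash
cat >> h.py <<'E'
def w2t(d,yaw0):
    c,s=np.cos(yaw0),np.sin(yaw0); return np.array([c*d[0]+s*d[1], s*d[0]-c*d[1], -d[2]])
E
python3 - <<'E'
from h import *
o=robot.observe(); p=o["tool_pos"]; y=o["tool_rot"][2]
for T in [(.24,.44,.42),(.40,.03,.42)]: print(np.round(w2t(np.array(T)-p,y),3))
E
```

```text
[-0.026 -0.025 -0.193]
[-0.348 -0.325 -0.193]
```

Emit:
{"fn": "apply_moves", "kwargs": {
  "plan": [
    {"tx": -0.01,"ty": -0.01,"tz": -0.06,"yaw": 0,"grip": -1},
    {"tx": -0.02,"ty": -0.02,"tz": -0.12,"yaw": 0.1,"grip": -1},
    {"tx": -0.03,"ty": -0.03,"tz": -0.18,"yaw": 0.25,"grip": -1},
    {"tx": -0.07,"ty": -0.065,"tz": -0.193,"yaw": 0.4,"grip": -1},
    {"tx": -0.11,"ty": -0.105,"tz": -0.193,"yaw": 0.55,"grip": -1},
    {"tx": -0.15,"ty": -0.14,"tz": -0.193,"yaw": 0.7,"grip": -1},
    {"tx": -0.19,"ty": -0.18,"tz": -0.193,"yaw": 0.7,"grip": -1},
    {"tx": -0.23,"ty": -0.215,"tz": -0.193,"yaw": 0.7,"grip": -1}
  ],
  "force": 20
}}

```text
time: 2.15
tool_pos: [0.3415, 0.1785, 0.42]
tool_rot: [3.141, 0.0, 1.995]
contact_force: [0.6, -0.3, 0.6]
opening: 0.0165
```

```bash
python3 - <<'E'
from h import *
o=robot.observe(); p=o["tool_pos"]; y=o["tool_rot"][2]; print(o["tool_pos"],o["tool_rot"],o["opening"],o["qpos"])
for T in [(.39,.0,.42)]: print(np.round(w2t(np.array(T)-p,y),3))
E
```

```text
[0.34145366 0.17846709 0.41997659] [3.14064633e+00 1.27366577e-04 1.99491082e+00] 0.01652563269446377 [ 2.81990697e-01 -9.89061675e-03  1.43530795e+00  8.04405424e-06
  1.71522049e+00 -1.42122700e-01]
[-0.183 -0.029 -0.   ]
```

Emit:
{"fn": "apply_moves", "kwargs": {
  "plan": [
    {"tx": -0.05,"ty": -0.01,"tz": 0,"yaw": 0,"grip": -1},
    {"tx": -0.1,"ty": -0.02,"tz": 0,"yaw": 0,"grip": -1},
    {"tx": -0.145,"ty": -0.03,"tz": 0,"yaw": 0,"grip": -1},
    {"tx": -0.183,"ty": -0.029,"tz": 0,"yaw": 0,"grip": -1},
    {"tx": -0.183,"ty": -0.029,"tz": 0,"yaw": 0,"grip": -1}
  ]
}}

```text
time: 2.78
tool_pos: [0.3908, -0.0003, 0.4193]
tool_rot: [-3.141, -0.0, 1.991]
contact_force: [0.7, 0.4, -0.1]
opening: 0.0001
```

```bash
python3 - <<'E'
from h import *
print(robot.observe()["tool_pos"])
K,R,t=cal("wrist"); print(-R.T@t, R[2]); np.savez("wc.npz",K=K,R=R,t=t)
im,d=robot.read_camera("wrist"); np.save("wrist_i.npy",im); np.save("wrist_d.npy",d)
cv2.imwrite("pics/w1.png",cv2.resize(im,None,fx=1.5,fy=1.5)[:,:,::-1])
for l in ["cam_pivot","lever_knob","push_plate","dish_seat","condenser"]:
    for q in robot.tip_of(l,"wrist"): print(l,q)
E
```

```text
[ 3.90751044e-01 -3.37965154e-04  4.19282498e-01]
[0.35814395 0.0727591  0.57827324] [ 0.1190337  -0.2678455  -0.95608042]
cam_pivot {'pixel': [210.9, 345.1], 'confidence': 0.92}
lever_knob {'pixel': [206.6, 310.4], 'confidence': 0.6}
dish_seat {'pixel': [240.0, 232.4], 'confidence': 0.22}
```

View pics/w1.png

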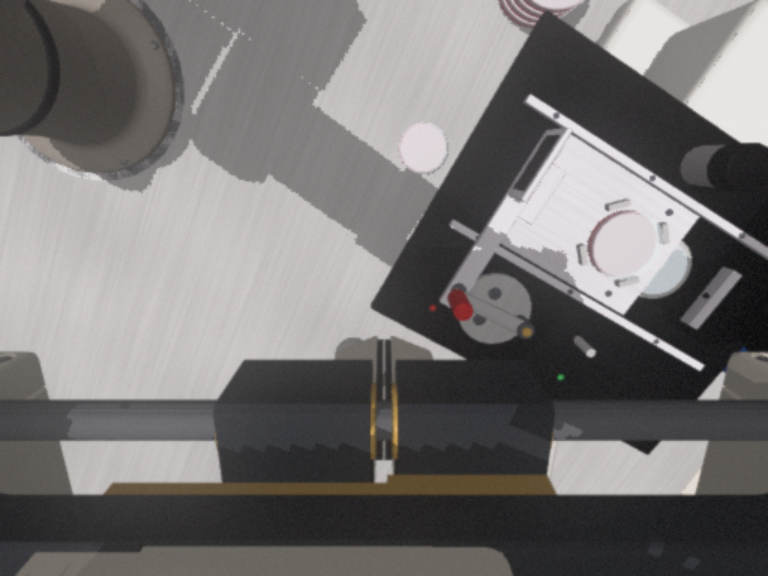

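The wrist view shows the red knob top at about (row 197, col 305), the brass pivot at (220,351), the stage corners at (203,249) and (9,365), the push plate at (105–125, 345–372), and the dish between its clips at (162,415). Next I'll refine the frame from these.

```bash
python3 - <<'E'
from h import *
from scipy.optimize import least_squares
z=np.load("wc.npz");K,R,t=z["K"],z["R"],z["t"]; im=np.load("wrist_i.npy")
def P(X): p=K@(R@np.array(X)+t); return p[:2]/p[2]
q=np.load("scope.npy")
def s2w(x,y,zz,q=q): cs,s=np.cos(q[2]),np.sin(q[2]); return np.array([q[0]+cs*x-s*y,q[1]+s*x+cs*y,zz])
obs={"pivot":((-.085,-.105,.214),None),"c1":((-.21,-.165,.185),(373/1.5,305/1.5)),"c4":((-.21,.12,.185),(546/1.5,12/1.5)),"plateL":((-.163,.045,.243),None),"plateR":((-.163,-.015,.243),None),"dish":((-.05,0,.21),None)}
for k,(m,o) in obs.items(): print(k,P(s2w(*m))*1.5,o and np.array(o)*1.5)
r=least_squares(lambda v: np.concatenate([P(s2w(*m,q=v))-o for m,o in obs.values() if o]),q); print(r.x,r.fun)
v=r.x; np.save("scope2.npy",v)
# knob: red top
b=im.astype(int); rm=((b[:,:,0]>100)&(b[:,:,1]<60)&(b[:,:,2]<70)).astype(np.uint8); n,l,s,ce=cv2.connectedComponentsWithStats(rm)
for i in range(1,n):
    if s[i,4]>20: print(s[i],ce[i])
big=cv2.resize(im[140:260,280:400],None,fx=5,fy=5,interpolation=2)[:,:,::-1].copy()
big2=cv2.resize(im[0:120,300:420],None,fx=5,fy=5,interpolation=2)[:,:,::-1].copy()
for th in [0,.1,.2,.3]:
    for zz,c in [(.254,(0,255,0)),(.214,(255,0,0))]:
        u=P(s2w(-.085-.07*np.cos(th),-.105-.07*np.sin(th),zz,q=v)); cv2.circle(big,tuple(int(a) for a in ((u-[280,140]+.5)*5)),3,c,-1)
for m in [(-.085,-.105,.214),(-.085,-.105,.185)]:
    u=P(s2w(*m,q=v)); cv2.circle(big,tuple(int(a) for a in ((u-[280,140]+.5)*5)),3,(0,255,255),-1)
for m in [o[0] for o in obs.values()]:
    u=P(s2w(*m,q=v)); cv2.circle(big2,tuple(int(a) for a in ((u-[300,0]+.5)*5)),3,(0,255,255),-1)
cv2.imwrite("pics/k.png",big);cv2.imwrite("pics/k2.png",big2)
E
```

```text
pivot [525.03601627 325.78244014] None
c1 [369.81648268 304.31566762] [373. 305.]
c4 [548.61968447   4.16864735] [546.  12.]
plateL [569.18220909 120.4889558 ] None
plateR [520.67647952 194.92454252] None
dish [629.31723038 242.86137826] None
[ 0.6302163   0.08166799 -0.09377145] [-1.33942889  2.53683635  1.10543516 -1.61652229]
[300 193  15  21 191] [307.18848168 203.28795812]
```

View pics/k.png

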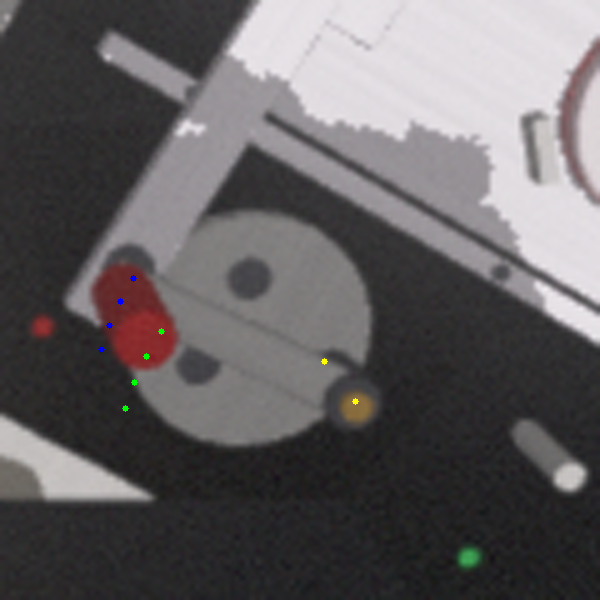

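View pics/k2.png

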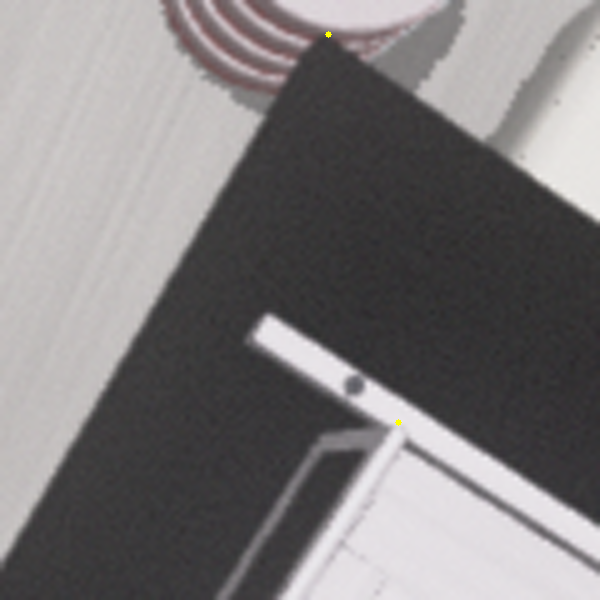

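The frame from the wrist fit agrees to about 2 mm, and the knob angle is about 0.03 rad. Next comes the path: descend on the +y side of the knob, then sweep it round.

```bash
cat > path.py <<'E'
from h import *
import sys
Q=np.array([.630,.082,-.095])
def s2w(x,y,z): cs,s=np.cos(Q[2]),np.sin(Q[2]); return np.array([Q[0]+cs*x-s*y,Q[1]+s*x+cs*y,z])
def w2s(p): d=p[:2]-Q[:2];cs,s=np.cos(Q[2]),np.sin(Q[2]); return np.array([cs*d[0]+s*d[1],-s*d[0]+cs*d[1]])
def tgt(th,back=0,z=.226):
    ph=(th-np.pi/2)*2/3; K=np.array([-.085-.07*np.cos(th),-.105-.07*np.sin(th)]); C=K-(.0175+back)*np.array([np.cos(ph),np.sin(ph)])
    return s2w(*C,z), ph+Q[2]+np.pi
def show(rows,p,y):
    for T,ps in rows:
        d=(ps-y+np.pi)%(2*np.pi)-np.pi; print(np.round(w2t(T-p,y),4).tolist(), "yaw",round(-d,3))
E
python3 - <<'E'
from path import *
o=robot.observe(); p=o["tool_pos"]; y=o["tool_rot"][2]
T,ps=tgt(0,.015); print(T,ps)
show([(np.array([T[0],T[1],.42]),ps),(np.array([T[0],T[1],.30]),ps),(T,ps)],p,y)
E
```

```text
[0.45223202 0.02173666 0.226     ] 1.9993951023931955
[-0.0081, 0.0647, -0.0001] yaw -0.003
[-0.0081, 0.0647, 0.1199] yaw -0.003
[-0.0081, 0.0647, 0.1939] yaw -0.003
```

Emit:
{"fn": "apply_moves", "kwargs": {
  "plan": [
    {"tx": -0.005,"ty": 0.04,"tz": 0.01,"yaw": 0,"grip": -1},
    {"tx": -0.008,"ty": 0.065,"tz": 0.04,"yaw": 0,"grip": -1},
    {"tx": -0.008,"ty": 0.065,"tz": 0.09,"yaw": 0,"grip": -1},
    {"tx": -0.008,"ty": 0.065,"tz": 0.13,"yaw": 0,"grip": -1},
    {"tx": -0.008,"ty": 0.065,"tz": 0.16,"yaw": 0,"grip": -1},
    {"tx": -0.008,"ty": 0.065,"tz": 0.18,"yaw": 0,"grip": -1},
    {"tx": -0.008,"ty": 0.065,"tz": 0.193,"yaw": 0,"grip": -1},
    {"tx": -0.008,"ty": 0.065,"tz": 0.193,"yaw": 0,"grip": -1}
  ]
}}

```text
time: 4.08
tool_pos: [0.4524, 0.0214, 0.2264]
tool_rot: [-3.141, -0.001, 1.996]
contact_force: [-0.2, 0.2, 0.5]
opening: 0.0003
```

```bash
python3 - <<'E'
from path import *
o=robot.observe(); p=o["tool_pos"]; y=o["tool_rot"][2]; print(p,y,o["contact_force"])
show([tgt(t) for t in np.array([0,.12,.24,.36,.48,.60,.72,.84])],p,y)
im,d=robot.read_camera("side"); cv2.imwrite("pics/s2.png",cv2.resize(im[110:260,170:320],None,fx=5,fy=4,interpolation=2)[:,:,::-1])
E
```

```text
[0.45244078 0.021415   0.22639193] 1.995654454547132 [-0.21915243  0.21052233  0.48702057]
[-0.0146, -0.0, 0.0004] yaw -0.004
[-0.0222, -0.0051, 0.0004] yaw -0.084
[-0.0303, -0.0093, 0.0004] yaw -0.164
[-0.0388, -0.0125, 0.0004] yaw -0.244
[-0.0475, -0.0147, 0.0004] yaw -0.324
[-0.0564, -0.0158, 0.0004] yaw -0.404
[-0.0653, -0.0159, 0.0004] yaw -0.484
[-0.0741, -0.015, 0.0004] yaw -0.564
```

View pics/s2.png

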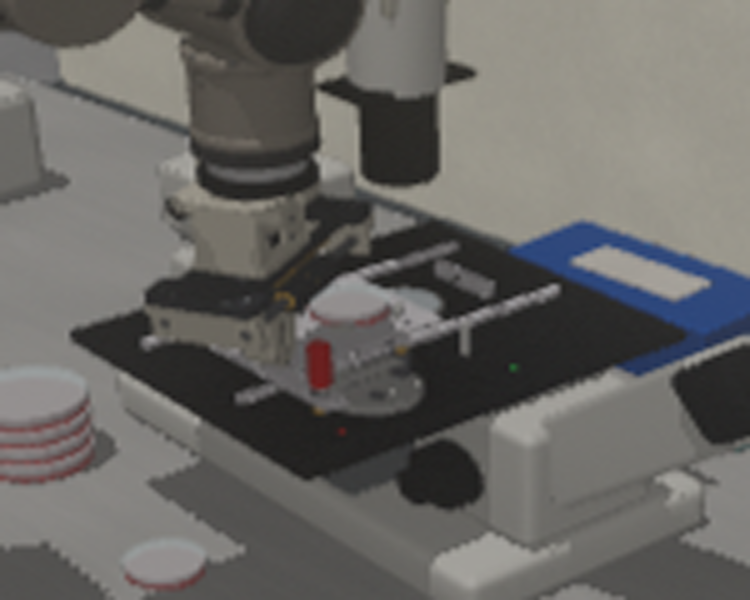

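The closed fingertips stand behind and left of the red knob, which is at crop (318,365), with a small gap. The dish and plate are undisturbed. First sweep:

Emit:
{"fn": "apply_moves", "kwargs": {
  "plan": [
    {"tx": -0.015,"ty": 0,"tz": 0,"yaw": 0,"grip": -1},
    {"tx": -0.022,"ty": -0.005,"tz": 0,"yaw": -0.08,"grip": -1},
    {"tx": -0.03,"ty": -0.009,"tz": 0,"yaw": -0.16,"grip": -1},
    {"tx": -0.039,"ty": -0.0125,"tz": 0,"yaw": -0.24,"grip": -1},
    {"tx": -0.0475,"ty": -0.0145,"tz": 0,"yaw": -0.32,"grip": -1}
  ]
}}

```text
time: 4.75
tool_pos: [0.4593, -0.0288, 0.2275]
tool_rot: [3.14, -0.0, 2.317]
contact_force: [-1.1, 3.7, 1.1]
opening: -0.0002
```

```bash
python3 - <<'E'
from path import *
o=robot.observe(); p=o["tool_pos"]; y=o["tool_rot"][2]; print(p,y,o["contact_force"])
show([tgt(t) for t in np.array([.48,.60,.72,.84,.96,1.08,1.2,1.32,1.44])],p,y)
im,d=robot.read_camera("side"); cv2.imwrite("pics/s3.png",cv2.resize(im[110:260,170:320],None,fx=5,fy=4,interpolation=2)[:,:,::-1])
E
```

```text
[ 0.45933718 -0.02883951  0.22746265] 2.317093123326328 [-1.11298625  3.69860619  1.12279981]
[0.0011, 0.0001, 0.0015] yaw -0.002
[-0.0069, -0.0038, 0.0015] yaw -0.082
[-0.0154, -0.0067, 0.0015] yaw -0.162
[-0.024, -0.0086, 0.0015] yaw -0.242
[-0.0328, -0.0094, 0.0015] yaw -0.322
[-0.0416, -0.0092, 0.0015] yaw -0.402
[-0.0502, -0.008, 0.0015] yaw -0.482
[-0.0585, -0.0058, 0.0015] yaw -0.562
[-0.0665, -0.0027, 0.0015] yaw -0.642
```

View pics/s3.png

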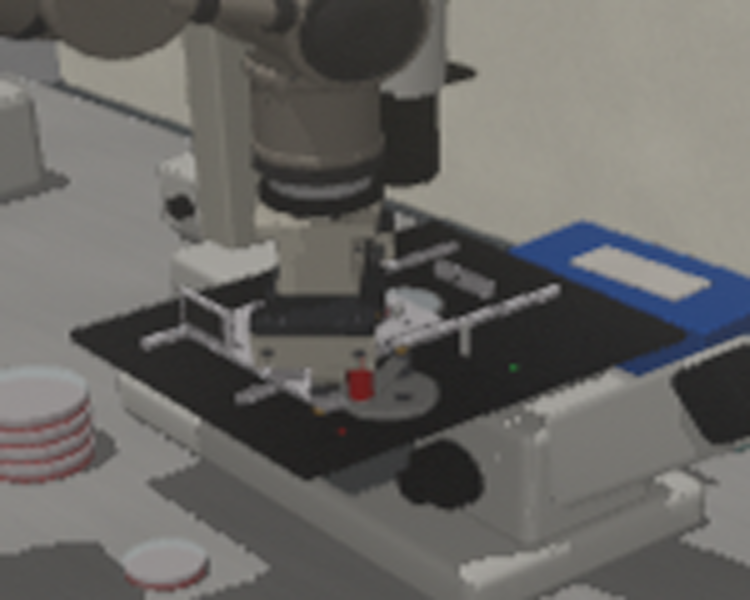

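The force is 3.9 N and the knob, at crop (360,383), is turning. Continuing.

Emit:
{"fn": "apply_moves", "kwargs": {
  "plan": [
    {"tx": -0.008,"ty": -0.004,"tz": 0,"yaw": -0.08,"grip": -1},
    {"tx": -0.0165,"ty": -0.007,"tz": 0,"yaw": -0.16,"grip": -1},
    {"tx": -0.025,"ty": -0.0087,"tz": 0,"yaw": -0.24,"grip": -1},
    {"tx": -0.034,"ty": -0.0095,"tz": 0,"yaw": -0.32,"grip": -1},
    {"tx": -0.0427,"ty": -0.0093,"tz": 0,"yaw": -0.4,"grip": -1},
    {"tx": -0.051,"ty": -0.008,"tz": 0,"yaw": -0.48,"grip": -1},
    {"tx": -0.0595,"ty": -0.006,"tz": 0,"yaw": -0.56,"grip": -1},
    {"tx": -0.0676,"ty": -0.0028,"tz": 0,"yaw": -0.64,"grip": -1}
  ]
}}

```text
time: 5.8
tool_pos: [0.5025, -0.0808, 0.2272]
tool_rot: [-3.141, -0.001, 2.956]
contact_force: [-4.6, 1.4, 1.5]
opening: 0.0001
```

```bash
python3 - <<'E'
from path import *
o=robot.observe(); p=o["tool_pos"]; y=o["tool_rot"][2]; print(p,y,o["contact_force"],o["qpos"])
show([tgt(t) for t in np.array([1.44,1.56,1.68,1.8,1.92,2.04,2.16,2.28,2.4])],p,y)
im,d=robot.read_camera("side"); cv2.imwrite("pics/s4.png",cv2.resize(im[110:260,170:320],None,fx=5,fy=4,interpolation=2)[:,:,::-1])
E
```

```text
[ 0.50253328 -0.08080153  0.2272283 ] 2.955689591479931 [-4.61562595  1.44666179  1.49564666] [-3.09734288e-01  3.12844733e-01  1.56546857e+00 -5.98910470e-04
  1.26409570e+00 -1.69444670e+00]
[0.0002, 0.0013, 0.0012] yaw -0.004
[-0.0082, 0.0, 0.0012] yaw -0.084
[-0.0167, -0.0002, 0.0012] yaw -0.164
[-0.0251, 0.0006, 0.0012] yaw -0.244
[-0.0333, 0.0024, 0.0012] yaw -0.324
[-0.0412, 0.0051, 0.0012] yaw -0.404
[-0.0486, 0.0087, 0.0012] yaw -0.484
[-0.0555, 0.0132, 0.0012] yaw -0.564
[-0.0618, 0.0184, 0.0012] yaw -0.644
```

View pics/s4.png

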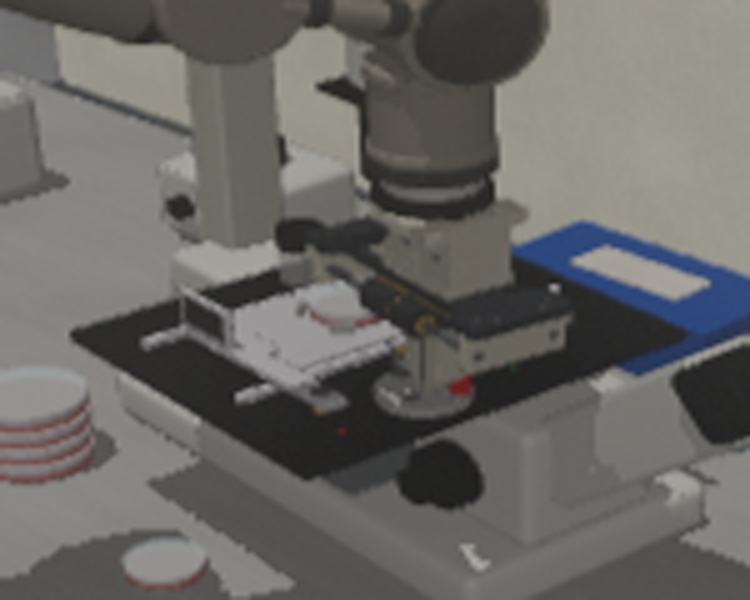

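The knob is past the halfway point with low force, and the shuttle hasn't moved. Continuing, while watching the wrist's clearance to the lamp house.

Emit:
{"fn": "apply_moves", "kwargs": {
  "plan": [
    {"tx": -0.0085,"ty": -0.001,"tz": 0,"yaw": -0.08,"grip": -1},
    {"tx": -0.017,"ty": -0.0015,"tz": 0,"yaw": -0.16,"grip": -1},
    {"tx": -0.0255,"ty": -0.0007,"tz": 0,"yaw": -0.24,"grip": -1},
    {"tx": -0.0337,"ty": 0.001,"tz": 0,"yaw": -0.32,"grip": -1},
    {"tx": -0.0416,"ty": 0.0038,"tz": 0,"yaw": -0.4,"grip": -1},
    {"tx": -0.049,"ty": 0.0075,"tz": 0,"yaw": -0.48,"grip": -1},
    {"tx": -0.056,"ty": 0.012,"tz": 0,"yaw": -0.56,"grip": -1},
    {"tx": -0.0622,"ty": 0.017,"tz": 0,"yaw": -0.64,"grip": -1}
  ]
}}

```text
time: 6.85
tool_pos: [0.5669, -0.076, 0.2271]
tool_rot: [-3.14, -0.001, -2.689]
contact_force: [-3.7, -1.7, 1.2]
opening: 0.0001
```

```bash
python3 - <<'E'
from path import *
o=robot.observe(); p=o["tool_pos"]; y=o["tool_rot"][2]; print(p,y,o["contact_force"],o["qpos"])
show([tgt(t) for t in np.array([2.4,2.52,2.64,2.76,2.88,3.0,3.06,3.12])],p,y)
for c in["side","top"]:
    im,d=robot.read_camera(c); a=im[110:260,170:320] if c=="side" else im[130:270,180:320]; cv2.imwrite(f"pics/{c}5.png",cv2.resize(a,None,fx=5,fy=4,interpolation=2)[:,:,::-1])
    if c=="top": dd=d
print([round(float(proj("top",[.628,.084,.5])[i])) for i in (0,1)])
E
```

```text
[ 0.56694499 -0.07604774  0.22711232] -2.6887597686167535 [-3.71694708 -1.65575325  1.21555173] [-2.66360615e-01  4.28598307e-01  1.38981893e+00 -1.72984072e-03
  1.32327029e+00 -2.28956663e+00]
[-0.0005, 0.0018, 0.0011] yaw -0.005
[-0.0085, 0.0032, 0.0011] yaw -0.085
[-0.0162, 0.0056, 0.0011] yaw -0.165
[-0.0235, 0.0088, 0.0011] yaw -0.245
[-0.0303, 0.0129, 0.0011] yaw -0.325
[-0.0365, 0.0177, 0.0011] yaw -0.405
[-0.0394, 0.0204, 0.0011] yaw -0.445
[-0.0421, 0.0233, 0.0011] yaw -0.485
[167, 229]
```

View pics/side5.png

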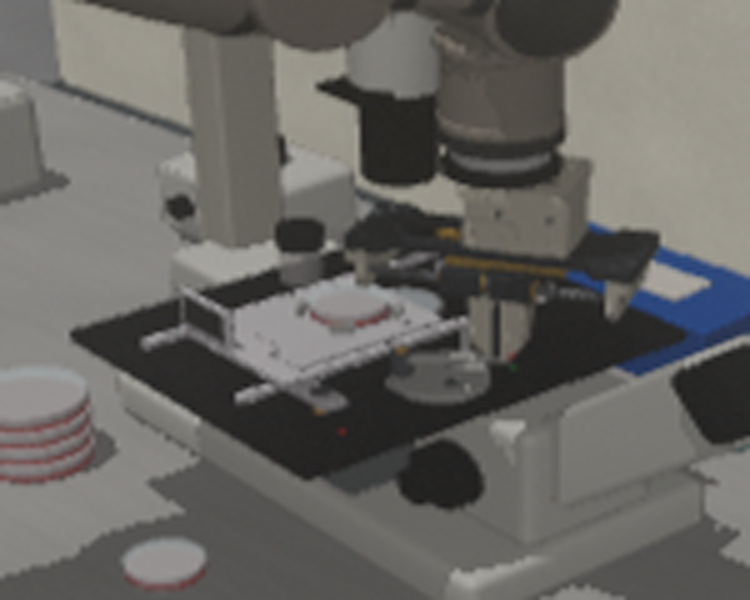

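View pics/top5.png

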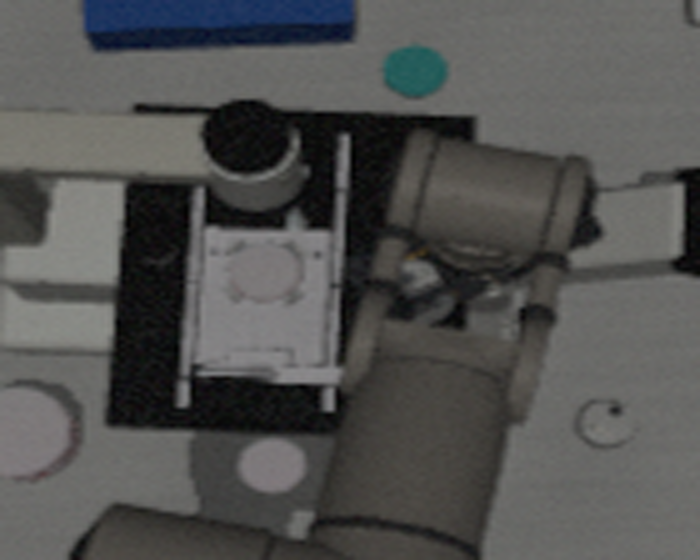

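The lever is at about 2.4 rad, and the wrist housing at crop (395,210) clears the lamp edge at (300,180) by several cm. Last part of the swing:

Emit:
{"fn": "apply_moves", "kwargs": {
  "plan": [
    {"tx": -0.0085,"ty": 0.0015,"tz": 0,"yaw": -0.08,"grip": -1},
    {"tx": -0.0162,"ty": 0.004,"tz": 0,"yaw": -0.16,"grip": -1},
    {"tx": -0.0235,"ty": 0.0075,"tz": 0,"yaw": -0.24,"grip": -1},
    {"tx": -0.0303,"ty": 0.0115,"tz": 0,"yaw": -0.32,"grip": -1},
    {"tx": -0.0365,"ty": 0.016,"tz": 0,"yaw": -0.4,"grip": -1}
  ]
}}

```text
time: 7.58
tool_pos: [0.5931, -0.0458, 0.227]
tool_rot: [-3.14, -0.001, -2.29]
contact_force: [-1.7, -4.1, 0.4]
opening: 0.0006
```

```bash
python3 - <<'E'
from path import *
o=robot.observe(); p=o["tool_pos"]; y=o["tool_rot"][2]; print(p,y,o["contact_force"],o["qpos"])
show([tgt(t) for t in np.array([3.0,3.06,3.12,3.18])],p,y)
for c in["side","top"]:
    im,d=robot.read_camera(c); a=im[110:260,170:320] if c=="side" else im[130:270,180:320]; cv2.imwrite(f"pics/{c}6.png",cv2.resize(a,None,fx=5,fy=4,interpolation=2)[:,:,::-1])
E
```

```text
[ 0.59312975 -0.04581327  0.22704264] -2.2900053096127517 [-1.71147445 -4.14839814  0.39475342] [-2.04956478e-01  4.70700668e-01  1.32206420e+00 -1.73422597e-03
  1.34749988e+00 -2.62695805e+00]
[-0.0006, 0.002, 0.001] yaw -0.006
[-0.0042, 0.0033, 0.001] yaw -0.046
[-0.0078, 0.0049, 0.001] yaw -0.086
[-0.0113, 0.0067, 0.001] yaw -0.126
```

View pics/side6.png

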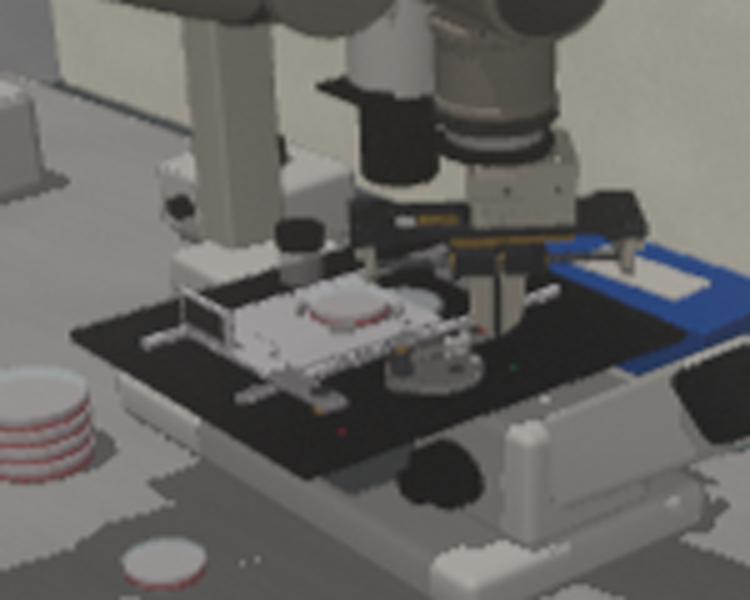

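View pics/top6.png

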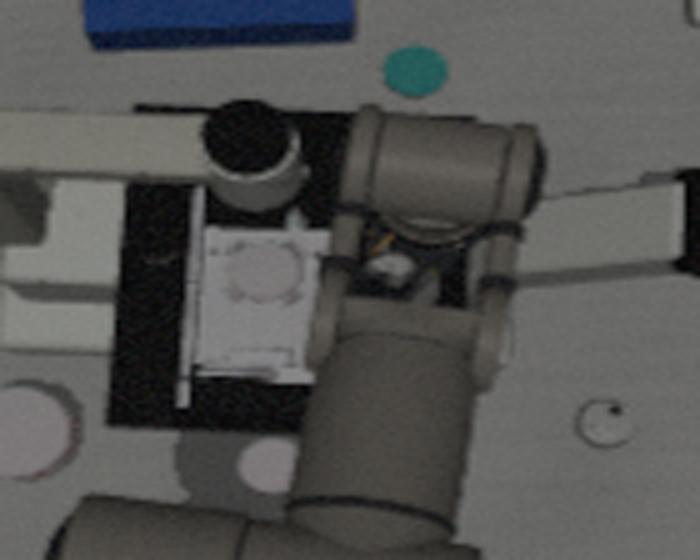

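There is still about 30 mm to the lamp house. Nudging slowly to the stop, watching the force.

Emit:
{"fn": "apply_moves", "kwargs": {
  "plan": [
    {"tx": -0.003,"ty": 0.001,"tz": 0,"yaw": -0.02,"grip": -1},
    {"tx": -0.006,"ty": 0.002,"tz": 0,"yaw": -0.04,"grip": -1},
    {"tx": -0.008,"ty": 0.003,"tz": 0,"yaw": -0.04,"grip": -1}
  ]
}}

```text
time: 8.05
tool_pos: [0.5953, -0.0387, 0.227]
tool_rot: [-3.14, -0.004, -2.249]
contact_force: [-5.4, -15.9, 2.1]
opening: 0.0009
```

The force jumped to 17 N, which means the stop was reached. Backing off and lifting.

```bash
python3 - <<'E'
from path import *
o=robot.observe(); p=o["tool_pos"]; y=o["tool_rot"][2]; print(w2s(p))
n=np.array([np.cos(y),np.sin(y),0])
b=p+.03*n
ps=Q[2]+np.pi
show([(b,y),(b+[0,0,.1],y),(s2w(-.10,-.13,.33),ps),(s2w(-.205,.015,.33),ps),(s2w(-.205,.015,.214),ps)],p,y)
E
```

```text
[-0.02308737 -0.12345355]
[0.03, -0.0, -0.0] yaw -0.0
[0.03, -0.0, -0.1] yaw -0.0
[0.0478, 0.0606, -0.103] yaw 0.987
[-0.0153, 0.2281, -0.103] yaw 0.987
[-0.0153, 0.2281, 0.013] yaw 0.987
```

Emit:
{"fn": "apply_moves", "kwargs": {
  "plan": [
    {"tx": 0.015,"ty": 0,"tz": 0,"yaw": 0,"grip": -1},
    {"tx": 0.035,"ty": 0,"tz": 0,"yaw": 0,"grip": -1},
    {"tx": 0.035,"ty": 0,"tz": -0.03,"yaw": 0,"grip": -1},
    {"tx": 0.035,"ty": 0,"tz": -0.07,"yaw": 0,"grip": -1},
    {"tx": 0.035,"ty": 0,"tz": -0.1,"yaw": 0,"grip": -1},
    {"tx": 0.035,"ty": 0,"tz": -0.1,"yaw": 0,"grip": -1}
  ]
}}

```text
time: 8.8
tool_pos: [0.5743, -0.0642, 0.3293]
tool_rot: [-3.137, 0.003, -2.249]
contact_force: [0.2, -0.6, -0.7]
opening: 0.0007
```

```bash
python3 - <<'E'
from path import *
o=robot.observe(); p=o["tool_pos"]; y=o["tool_rot"][2]; print(p,w2s(p),y,o["contact_force"])
ps=Q[2]+np.pi
show([(s2w(-.12,-.09,.33),ps),(s2w(-.205,.015,.33),ps)],p,y)
E
```

```text
[ 0.57430675 -0.06421098  0.32932748] [-0.04157297 -0.1508346 ] -2.2487281936169494 [ 0.21219124 -0.55040999 -0.65075727]
[-0.0076, 0.099, -0.0007] yaw 0.988
[-0.0485, 0.2277, -0.0007] yaw 0.988
```

Emit:
{"fn": "apply_moves", "kwargs": {
  "plan": [
    {"tx": 0,"ty": 0.04,"tz": 0,"yaw": 0.1,"grip": -1},
    {"tx": -0.004,"ty": 0.075,"tz": 0,"yaw": 0.25,"grip": -1},
    {"tx": -0.008,"ty": 0.11,"tz": 0,"yaw": 0.4,"grip": -1},
    {"tx": -0.018,"ty": 0.14,"tz": 0,"yaw": 0.55,"grip": -1},
    {"tx": -0.028,"ty": 0.17,"tz": 0,"yaw": 0.7,"grip": -1},
    {"tx": -0.038,"ty": 0.2,"tz": 0,"yaw": 0.85,"grip": -1},
    {"tx": -0.0485,"ty": 0.228,"tz": 0,"yaw": 0.988,"grip": -1},
    {"tx": -0.0485,"ty": 0.228,"tz": 0,"yaw": 0.988,"grip": -1}
  ]
}}

```text
time: 9.8
tool_pos: [0.4252, 0.118, 0.3258]
tool_rot: [3.141, -0.002, 3.049]
contact_force: [0.1, -0.5, -0.2]
opening: 0.0003
```

```bash
python3 - <<'E'
from path import *
o=robot.observe(); p=o["tool_pos"]; y=o["tool_rot"][2]; print(p,w2s(p),y,o["contact_force"])
ps=Q[2]+np.pi
show([(s2w(-.205,.015,.214),ps)],p,y)
for c in["side","wrist"]:
    im,d=robot.read_camera(c); a=cv2.resize(im[110:260,170:320],None,fx=5,fy=4,interpolation=2) if c=="side" else cv2.resize(im,None,fx=1.5,fy=1.5); cv2.imwrite(f"pics/{c}7.png",a[:,:,::-1])
    if c=="wrist":
        for th in (2.84,3.0,3.14):
            k=s2w(-.085-.07*np.cos(th),-.105-.07*np.sin(th),.254); print(th,np.array(proj("wrist",k))*1.5)
        print(np.array(proj("wrist",s2w(-.085,-.105,.214)))*1.5)
        print(np.array(proj("wrist",s2w(-.163,.045,.243)))*1.5,np.array(proj("wrist",s2w(-.163,-.015,.243)))*1.5)
E
```

```text
[0.42516823 0.11798341 0.32581357] [-0.20732145  0.01639139] 3.048971192405436 [ 0.11919896 -0.52054728 -0.24418737]
[-0.0023, -0.0014, 0.1118] yaw 0.002
2.84 [563.56893516 173.83272342]
3.0 [566.38421332 190.42950101]
3.14 [567.19357391 204.95593049]
[442.08494512 215.21550224]
[362.70749809 431.80203488] [362.56151927 332.57576977]
```

View pics/wrist7.png

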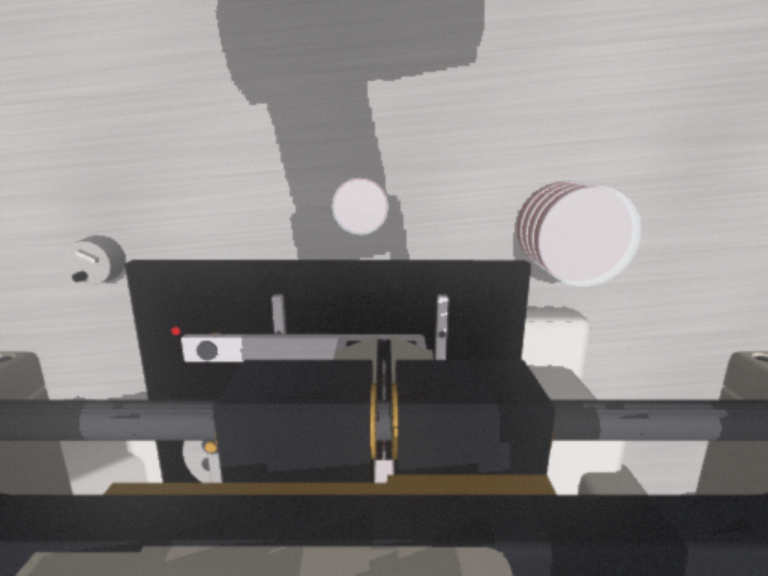

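View pics/side7.png

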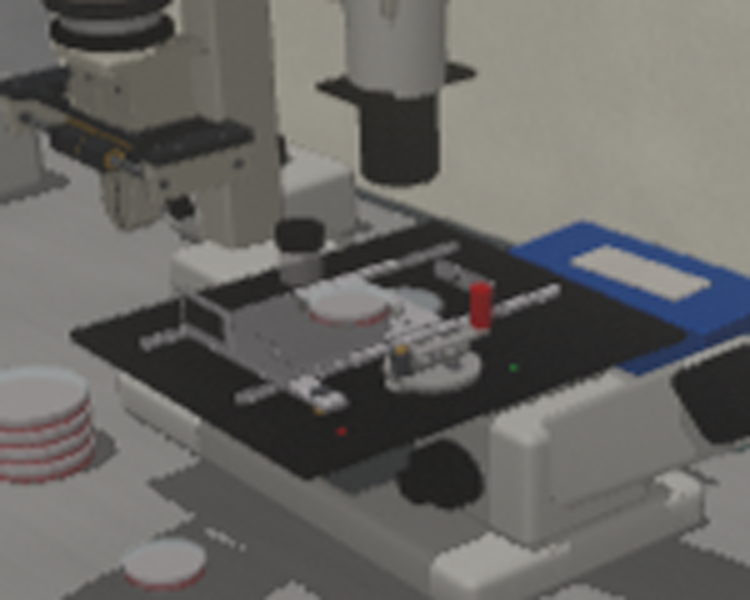

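The knob, at side crop (481,305), is now along +x and the shuttle is still at loading. I'll check the angle numerically.

```bash
python3 - <<'E'
from path import *
im,_=robot.read_camera("side"); 
def red(b):
    b=b.astype(int); rm=((b[:,:,0]>80)&(b[:,:,1]<50)&(b[:,:,2]<60)).astype(np.uint8); n,l,s,ce=cv2.connectedComponentsWithStats(rm)
    return [ce[i] for i in range(1,n) if s[i,4]>20 and 180<ce[i,0]<300 and 150<ce[i,1]<225]
a=red(np.load("side_i.npy"));b=red(im); print(a,b)
f=lambda th: np.array(proj("side",s2w(-.085-.07*np.cos(th),-.105-.07*np.sin(th),.234)))[::-1]
print("init",f(.03)); 
for th in (2.7,2.84,3.0,3.14): print(th,f(th))
E
```

```text
[array([233.53488372, 200.88372093])] [array([265.6097561 , 186.14634146])]
init [233.2010877  199.84402817]
2.7 [270.10448233 189.60068837]
2.84 [269.13881634 188.21596956]
3.0 [267.59468154 186.75090341]
3.14 [265.89205493 185.59655817]
```

Emit:
{"fn": "apply_moves", "kwargs": {
  "plan": [
    {"tx": -0.001,"ty": -0.001,"tz": 0.04,"yaw": 0,"grip": -1},
    {"tx": -0.001,"ty": -0.001,"tz": 0.08,"yaw": 0,"grip": -1},
    {"tx": -0.001,"ty": -0.001,"tz": 0.1,"yaw": 0,"grip": -1},
    {"tx": -0.001,"ty": -0.001,"tz": 0.112,"yaw": 0,"grip": -1},
    {"tx": -0.001,"ty": -0.001,"tz": 0.112,"yaw": 0,"grip": -1}
  ]
}}

```text
time: 10.58
tool_pos: [0.4277, 0.1154, 0.2142]
tool_rot: [-3.141, -0.001, 3.046]
contact_force: [0.2, 0.1, 0.8]
opening: 0.0005
```

```bash
python3 - <<'E'
from path import *
o=robot.observe(); p=o["tool_pos"]; y=o["tool_rot"][2]; print(p,w2s(p),y,o["contact_force"])
im,d=robot.read_camera("side"); a=cv2.resize(im[110:260,170:320],None,fx=5,fy=4,interpolation=2); cv2.imwrite(f"pics/side8.png",a[:,:,::-1])
show([(s2w(-.163-.0095,.015,.214),y),(s2w(-.113-.0095,.015,.214),y)],p,y)
E
```

```text
[0.42765638 0.11542257 0.21422659] [-0.2046016   0.01407812] 3.0464716698166048 [0.24922199 0.07473953 0.80438634]
[-0.0321, 0.0009, 0.0002] yaw -0.0
[-0.0821, 0.0009, 0.0002] yaw -0.0
```

View pics/side8.png

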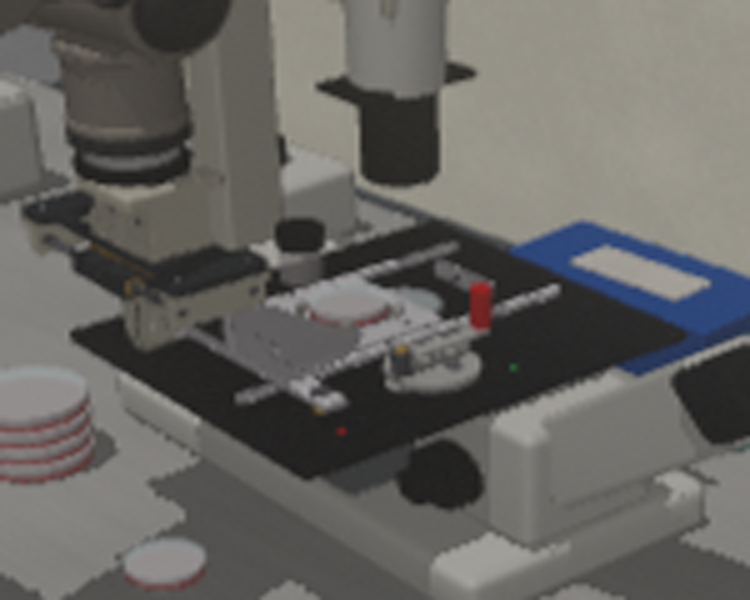

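The cam reads about 3.14 rad and the fingertips are behind the plate. Pushing gently at about 32 mm/s.

Emit:
{"fn": "apply_moves", "kwargs": {
  "plan": [
    {"tx": -0.01,"ty": 0.001,"tz": 0,"yaw": 0,"grip": -1},
    {"tx": -0.018,"ty": 0.001,"tz": 0,"yaw": 0,"grip": -1},
    {"tx": -0.024,"ty": 0.001,"tz": 0,"yaw": 0,"grip": -1},
    {"tx": -0.028,"ty": 0.001,"tz": 0,"yaw": 0,"grip": -1},
    {"tx": -0.031,"ty": 0.001,"tz": 0,"yaw": 0,"grip": -1},
    {"tx": -0.034,"ty": 0.001,"tz": 0,"yaw": 0,"grip": -1},
    {"tx": -0.038,"ty": 0.001,"tz": 0,"yaw": 0,"grip": -1},
    {"tx": -0.042,"ty": 0.001,"tz": 0,"yaw": 0,"grip": -1}
  ]
}}

```text
time: 11.62
tool_pos: [0.4696, 0.1129, 0.2147]
tool_rot: [3.142, -0.0, 3.047]
contact_force: [-2.0, -0.1, 0.6]
opening: 0.0003
```

Emit:
{"fn": "apply_moves", "kwargs": {
  "plan": [
    {"tx": -0.004,"ty": 0,"tz": 0,"yaw": 0,"grip": -1},
    {"tx": -0.008,"ty": 0,"tz": 0,"yaw": 0,"grip": -1},
    {"tx": -0.012,"ty": 0,"tz": 0,"yaw": 0,"grip": -1},
    {"tx": -0.016,"ty": 0,"tz": 0,"yaw": 0,"grip": -1},
    {"tx": -0.02,"ty": 0,"tz": 0,"yaw": 0,"grip": -1}
  ]
}}

```text
time: 12.25
tool_pos: [0.4897, 0.111, 0.2147]
tool_rot: [3.141, -0.0, 3.047]
contact_force: [-1.0, 0.4, -0.2]
opening: 0.0006
```

```bash
python3 - <<'E'
from path import *
o=robot.observe(); p=o["tool_pos"]; y=o["tool_rot"][2]; print(p,w2s(p),y,o["contact_force"])
im,d=robot.read_camera("side"); a=cv2.resize(im[110:260,170:320],None,fx=5,fy=4,interpolation=2); cv2.imwrite(f"pics/side9.png",a[:,:,::-1])
show([(s2w(-.113-.0095,.015,.214),y)],p,y)
E
```

```text
[0.48968067 0.11104764 0.2146835 ] [-0.14244199  0.01560637] 3.046779584837031 [-0.97227355  0.44354098 -0.24803162]
[-0.0199, -0.0006, 0.0007] yaw -0.0
```

View pics/side9.png

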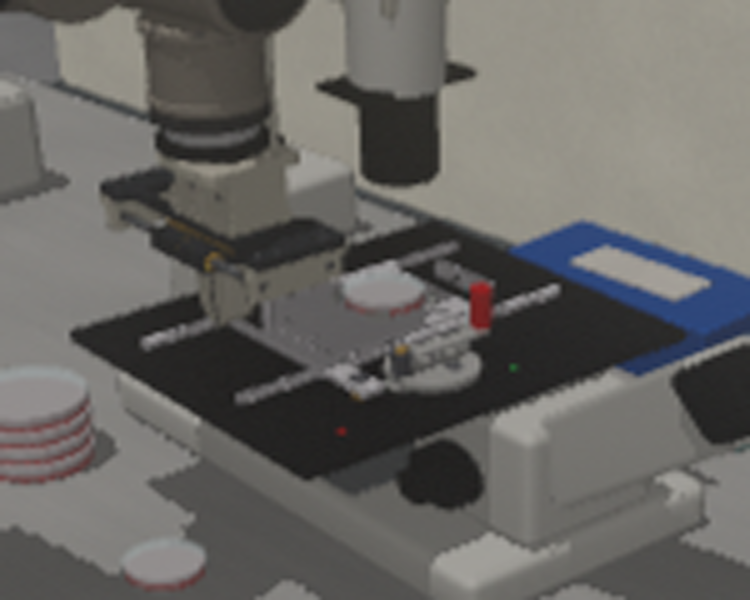

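The shuttle is sliding smoothly past the cam and the dish is still seated. Now the remaining 20 mm.

Emit:
{"fn": "apply_moves", "kwargs": {
  "plan": [
    {"tx": -0.004,"ty": 0,"tz": 0,"yaw": 0,"grip": -1},
    {"tx": -0.008,"ty": 0,"tz": 0,"yaw": 0,"grip": -1},
    {"tx": -0.011,"ty": 0,"tz": 0,"yaw": 0,"grip": -1},
    {"tx": -0.014,"ty": 0,"tz": 0,"yaw": 0,"grip": -1},
    {"tx": -0.016,"ty": 0,"tz": 0,"yaw": 0,"grip": -1}
  ]
}}

```text
time: 12.92
tool_pos: [0.5056, 0.1095, 0.2147]
tool_rot: [3.141, 0.0, 3.047]
contact_force: [-1.7, -0.9, -0.3]
opening: 0.0005
```

Emit:
{"fn": "apply_moves", "kwargs": {
  "plan": [
    {"tx": -0.0015,"ty": 0,"tz": 0,"yaw": 0,"grip": -1},
    {"tx": -0.003,"ty": 0,"tz": 0,"yaw": 0,"grip": -1},
    {"tx": -0.004,"ty": 0,"tz": 0,"yaw": 0,"grip": -1}
  ]
}}

```text
time: 13.3
tool_pos: [0.5077, 0.1094, 0.2147]
tool_rot: [-3.141, -0.004, 3.047]
contact_force: [-10.8, 0.9, 5.7]
opening: 0.0003
```

The force rose to 11 N with the tip stalling, so this is the front stop. I'll back off and verify.

Emit:
{"fn": "apply_moves", "kwargs": {
  "plan": [
    {"tx": 0.005,"ty": 0,"tz": 0,"yaw": 0,"grip": -1},
    {"tx": 0.02,"ty": 0,"tz": 0,"yaw": 0,"grip": -1},
    {"tx": 0.05,"ty": 0,"tz": 0,"yaw": 0,"grip": -1},
    {"tx": 0.07,"ty": 0,"tz": -0.04,"yaw": 0,"grip": -1},
    {"tx": 0.09,"ty": 0,"tz": -0.1,"yaw": 0,"grip": -1},
    {"tx": 0.12,"ty": 0,"tz": -0.15,"yaw": 0,"grip": -1},
    {"tx": 0.12,"ty": 0,"tz": -0.15,"yaw": 0,"grip": -1}
  ]
}}

```text
time: 14.18
tool_pos: [0.3903, 0.1209, 0.369]
tool_rot: [3.139, 0.01, 3.047]
contact_force: [0.7, 0.8, -0.3]
opening: 0.0005
```

```bash
python3 - <<'E'
from path import *
o=robot.observe(); print(o["tool_pos"],o["contact_force"])
im,d=robot.read_camera("side"); b=im[110:260,170:320]
a=cv2.resize(b,None,fx=5,fy=4,interpolation=2)[:,:,::-1].copy()
np.save("s_end.npy",im)
for x,c in [((-.163,.045,.243),(0,255,255)),((-.163,-.015,.243),(0,255,255)),((-.113,.045,.243),(0,255,0)),((-.113,-.015,.243),(0,255,0)),((0,0,.21),(255,0,255)),((-.015,-.105,.254),(255,0,0))]:
    r,cc=proj("side",s2w(*x)); cv2.circle(a,(int((cc-170+.5)*5),int((r-110+.5)*4)),3,c,-1)
cv2.imwrite(f"pics/side10.png",a)
im,_=robot.read_camera("top"); cv2.imwrite("pics/top10.png",cv2.resize(im[130:270,180:320],None,fx=5,fy=4,interpolation=2)[:,:,::-1])
E
```

```text
[0.39032468 0.12085873 0.36904317] [ 0.7348091   0.78551628 -0.31057616]
```

View pics/side10.png

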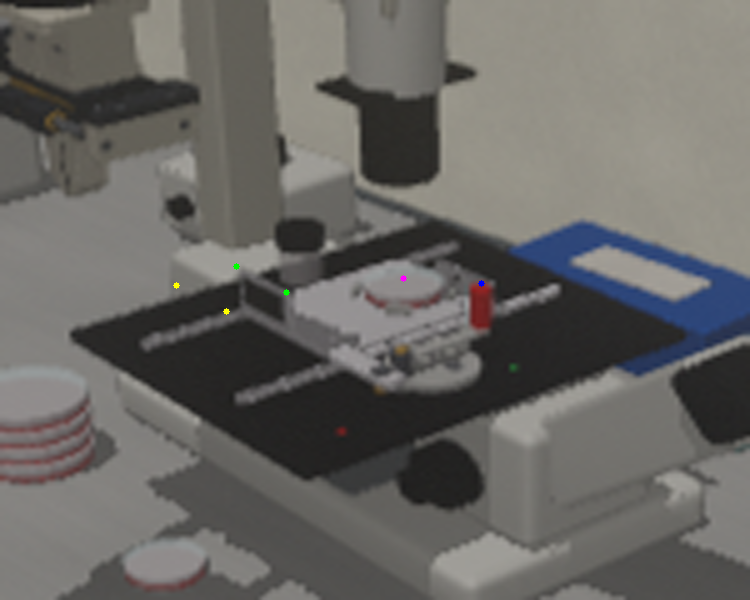

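View pics/top10.png

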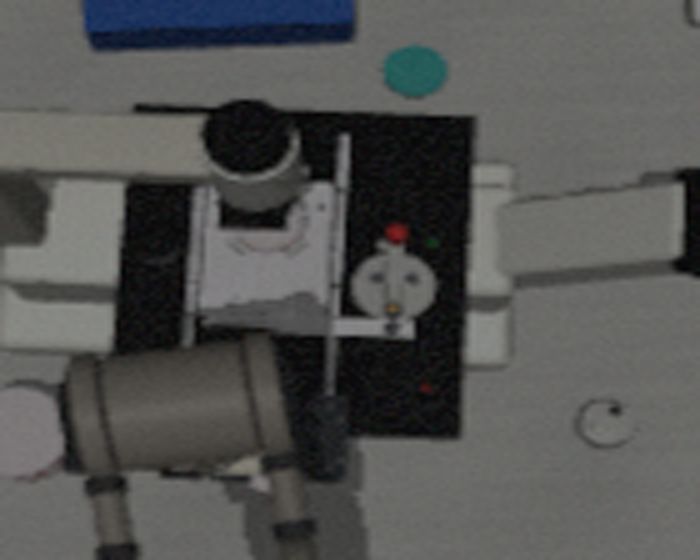

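The side view shows the plate on the green home marks, the dish between its clips under the condenser, and the knob on the blue far-stop mark. I'll measure the travel by registering the first image against the last.

```bash
python3 - <<'E'
from path import *
a=np.load("side_i.npy");b=np.load("s_end.npy")
A=cv2.cvtColor(a,cv2.COLOR_RGB2GRAY).astype(np.float32);B=cv2.cvtColor(b,cv2.COLOR_RGB2GRAY).astype(np.float32)
u=4; A=cv2.resize(A,None,fx=u,fy=u,interpolation=2);B=cv2.resize(B,None,fx=u,fy=u,interpolation=2)
def m(name,X,hw,hh):
    p=np.array(proj("side",s2w(*X)))+[2,0]; r,c=int(p[0]*u),int(p[1]*u); T=A[r-hh*u:r+hh*u,c-hw*u:c+hw*u]; R=B[r-40*u:r+25*u,c-25*u:c+45*u]
    s=cv2.matchTemplate(R,T,cv2.TM_CCOEFF_NORMED); _,v,_,l=cv2.minMaxLoc(s); dc=(l[0]+hw*u-25*u)/u; dr=(l[1]+hh*u-40*u)/u
    res=[(t,np.round(np.array(proj("side",s2w(X[0]+t,*X[1:])))-proj("side",s2w(*X)),1)[::-1].tolist()) for t in(.044,.047,.05)]
    print(name,"shift",dc,dr,"score",round(v,2),res)
m("dish",(-.05,0,.21),10,7); m("plate",(-.163,.015,.225),8,9); m("plateleft",(-.163,.045,.225),5,9)
o=robot.tip_of("dish","side"),robot.tip_of("dish_seat","side"); print(o)
# bystanders unchanged?
for n,(r0,r1,c0,c1) in {"stack":(200,232,160,192),"spare":(244,258,192,214),"lens":(160,182,222,238)}.items():
    print(n,np.abs(a[r0:r1,c0:c1].astype(int)-b[r0:r1,c0:c1]).mean())
E
```

```text
dish shift 10.75 -4.25 score 0.87 [(0.044, [9.7, -3.9]), (0.047, [10.4, -4.2]), (0.05, [11.0, -4.4])]
plate shift 12.25 -4.5 score 0.84 [(0.044, [10.6, -4.1]), (0.047, [11.3, -4.4]), (0.05, [12.0, -4.7])]
plateleft shift 12.25 -4.5 score 0.89 [(0.044, [10.5, -4.0]), (0.047, [11.2, -4.3]), (0.05, [11.9, -4.6])]
([{'pixel': [181.3, 248.7], 'confidence': 0.46}], [{'pixel': [182.9, 253.0], 'confidence': 0.57}])
stack 4.2353515625
spare 11.329004329004329
lens 3.1240530303030303
```

Both plate registrations give about 50 mm of travel and the dish about 49 mm. Together with the force rise at the stop, this says the shuttle is home. Handing in.

```bash
python3 -c "
from cell import robot
print(robot.hand_in(), robot.observe()['time'])"
```

```text
the job is handed in; nothing more can be done
the job is handed in; nothing more can be done
```

I turned the cam lever to its far stop with closed fingertips, then pushed the dish shuttle by its upright plate at about 30 mm/s until it reached its front stop. I then drew the arm clear and handed the job in shortly after 14 s on the robot's clock. No verdict was reported.

**Cam:** It took about 4 N to turn and rose to 17 N at the stop. The knob's position in the side image matched 3.14 rad before the push, and in the last image it still lay on the far-stop mark.

**Shuttle:** It took 1–2 N to move, rising to 11 N at the stop. Comparing the first and last side images gave about 50 mm of travel for the plate and 49 mm for the dish.

**Dish:** It lay flat between its clips under the condenser.

**Checks that disagreed or were weak:**
- The fingertip position at the stop implied about 48 mm of travel, which is within the roughly 2 mm error of my scope fit.
- The networks placed the dish and its seat about 4 px apart in the last side image, at confidence near 0.5. I relied on the picture and the image comparison instead.
- The spare dish's patch differed in brightness between the first and last images. I put this down to the arm's shadow, because the dish looked to be in the same place. The stack and lens case showed little change, and I did not compare the other bystanders.

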